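# Rake the sink plug out from under the low shelf

## Robot

A 6-joint arm with a two-finger parallel gripper is mounted at the origin on a cart in front of the work surface, level with it; the furniture and walls round the work are solid. World frame = base frame: x ahead of the robot, y to its left, z up, the work surface at z = 0. Lengths are in m, angles in degrees, forces in N, time in s.
With the tool pointing down it reaches from about 0.3 to 0.75 m from the base axis. Payload 8.5 kg.
Tool frame: the origin (TCP) lies midway between the tips of the shut fingers; the grasp point (between the pads) lies 19 mm behind it; y points along the fingers, x is the direction in which the jaws open and shut, and the axes are right-handed (so a half turn about y gives the same grasp; the last joint's range is limited). The gripper opens to 85 mm and grips with 20 to 120 N. Pads are 22 mm wide; open, the fingers measure 114 mm over their backs; the gripper's body (76 mm by 85 mm) begins 54 mm behind the grasp point. The pads swing forward as they close: fully open they stand 13 mm farther back than shut.
Start: joints at [55.273, 21.807, 74.336, -0, 83.858, -12.336], TCP at [0.21, 0.509, 0.203] pointing down, gripper open.
Joint ranges: [-178.18, 178.18], [-50.72, 133.34], [12.68, 142.11], [-81.47, 261.47], [9.98, 163.14], [-165.26, 165.26]. Speed limits (degrees/s): [136.94, 136.94, 180, 180, 180, 180].

## Interface

Orientations are given as a 3x3 rotation matrix whose columns are the frame's x, y, z axes.
In Python, from rig import env gives the robot as it stands.
- The arm moves only by the tool carry_out, never from a script. Its argument "plan" is a list of rows, each a list of 3 entries, a list of its own where there are three numbers: the shift along the tool's x, y, z in m, then the turn, a rotation vector about the tool's x, y, z in degrees, then the finger opening in m, from 0 to 0.0854. In form: [[[dx, dy, dz], [ax, ay, az], jaw], ...]. A call has 1 to 8 rows; each row shifts and turns the commanded pose from where the row before left it, along the tool's axes as they then stand; what a row does not reach is not made up. A row lasts 1/8 s, in which the tool goes at most 62.5 mm and 10.7 degrees, less where a joint would pass 70% of its speed; a pose out of reach is approached as far as the arm can. A call is refused whole if a number of a shift passes 0.0625 or a number of a turn 10.7, either way. A call with a gripper value outside its range is refused whole. The fingers move at their own pace and stop on an object; "force" is the grip in N (left out, the last holds). Time passes only in rows, so rows that do not move let the fingers close. It gives the time, the measured TCP pose, the force and the opening at its end, in the units of the state.
- env.observe(): the state, without advancing time (a new reading comes with each control period).
- env.get_image(name): name is "side" or "top" or "wrist"; returns a dict with "image" (480x640x3 uint8, red, green, blue), "vfov" (degrees; the focal length in pixels is half the picture's height over the tangent of half this angle, whatever the lens; pixels are square), "cx", "cy" (the principal point, pixels), "k1" (the pictures are not rectified: a ray, as slopes to the right and down, at radius r is drawn at 1 + k1 r^2 times it, then the intrinsics apply), "rvec" (rotation vector, rad) and "tvec" (3), from world to camera coordinates, as OpenCV has them; the wrist camera has in their place "tool_from_camera" (4x4, takes a point from camera to tool coordinates, whose origin is the TCP and whose axes are the tool frame's). Camera axes: x right, y down, z forward; pixel columns grow to the right and rows downward; lengths in m; the calibration is good to about 2 mm. A picture is of the moment at which its call begins: read the wrist's pose just before it. There is no depth.
- env.close_job(): hands the job in, once; it reports no verdict.
Trained networks look in a picture, given as the dict that the camera call returned (one of the last four; its "shot" number tells which), for a name from the list of things; names that differ only in an ending like _2 or _b are one class to them, and where a whole thing is asked for, a point or a joint stands for the part that bears it (a point fixed in the world has none). Each returns a list of dicts, best first, with "conf" (0 to 1); they miss things now and then, are a little off and sometimes report something else, mostly with a low value. They report only what shows in the picture. A call takes as long as a camera call.
- env.outline_of(target, picture): "mask" (480x640 bool, what is visible of it) and "pixel" ([row, column] in pixels, amid what is visible of it).
The state is a dict: "time_s": time; "q": joint angles; "qvel": joint speeds; "joint_efforts": joint torques, N m; "position": TCP position; "tool_rot": TCP orientation; "ft_force": force on the tool from outside, world axes, zero at the start; "wrist_torque": the same for the moment, N m; "grip_width": finger opening in m.
Only numpy, scipy, OpenCV 4.12 (cv2) and the standard library are available. Lean on these libraries where they do the work, as an engineer would, in place of code of your own. Each camera call takes 0.05 s, during which the arm holds its last target.

## Task

The steel sink plug has rolled out of sight under the low wooden shelf on the worktop. Take the flat wooden rake by its grip block, slide it in along the worktop under the shelf on one side of the plug (the shelf's middle foot stands unseen on one side or the other: feel for it gently, never force it, and go round the other side if it is in the way), bring the rake's head behind the plug and drag the plug wholly out in front of the shelf. Leave the rake lying flat on the worktop, let go, with its head out from under the shelf too, and do not disturb the other things.

Things in the scene. Friction and masses are not known exactly. Their poses are not given: they have to be found in the camera images.
- shelf_front (a point): Low fixed wooden shelf: board 175 mm deep, 320 wide, 16 thick, 30 mm clear of the worktop, on two side panels leaving 284 mm clear width; open in front and behind. The point is the middle of its front edge at worktop height; x points inward under the shelf, y left along the edge, z up. A salt cellar, a mill and a ramekin stand loose on the rear half of its top (46 mm high).
- plug_center (a point): Solid steel sink plug, 0.16 to 0.26 kg: a disc 40 mm across and 13 mm high with a small knob on top (22 mm in all), upright on the worktop under the shelf near mid-width (within 12 mm), 66 to 84 mm in from the front edge. The point is on its axis 8 mm above its underside. It slides when pushed, at about 1 to 3 N.
- rake_grip (a point): Flat wooden rake, 0.09 kg, lying flat: a stick 16 mm wide, 9 thick, 215 long, an upright grip block (44 mm long, 16 wide, top 50 mm above the underside) and a straight cross-head at the far end. The point is the middle of the grip block, 34 mm above the underside; x along the stick toward the head, y across it (the 16 mm to grip), z up. 45 mm of stick lies behind the point.
- rake_head (a point): Middle of the rake's cross-head (80 mm wide, 10 mm thick along the stick, 9 mm high), 170 mm ahead of the grip point, 4.5 mm above the underside; axes as rake_grip. The head reaches 40 mm to each side; its rear face, which drags, is 5 mm nearer the grip.
- rake: The rake as a whole; origin on its underside below the grip point, x toward the head, z up.
- shelf: The same shelf. A middle foot, a 14 mm rubber-clad post from board to worktop, is screwed in under it at one of two places: left of the plug or right of it, 60 to 85 mm from mid-width and 50 to 85 mm in from the front edge. Which one is not measured, only felt; the other place has an empty socket 6 mm deep, out of the rake's way. The foot gives 1 mm per 3 N; keep under 15 N. Axes as shelf_front.
- plug: The plug; origin at the middle of its underside, z up.
- salt_cellar: Turned wooden salt cellar, 66 mm across, 68 mm high, loose on the shelf; origin under its centre.
- mill: Wooden pepper mill, 58 mm across, 150 mm high, loose on the shelf; origin under its centre.
- ramekin_1: Small white ramekin, 61 mm across, 37 mm high, loose on the shelf; origin under its centre.
- timer: Round kitchen timer, 66 mm across, 48 mm high, loose on the worktop to the left; origin under its centre.
- garlic: Garlic bulb, 50 mm across, loose on the worktop to the right; origin under its centre.

How it is judged:
By the outcome, as a careful person would: the job done as asked, in the order asked, and still so for the second after the job is handed in, with the robot touching nothing.
It also fails if it takes over 72 s, if anything falls off the work surface, if the arm or the gripper's body presses on something with over 40 N, if the wrist force passes 120 N, or if a joint passes its speed limit or range.

## Working session

There is one attempt and no reset: what is moved stays moved. The work goes in short steps, Python scripts to look and compute and a tool call to move; the robot and the scene stay as the last step left them, time stands still between calls to the robot, and variables do not carry over. Pictures are saved under pics/ and viewed, and the job is handed in when it is done.

Besides the shell and the picture viewer there is one more tool, called after "Call:" in YAML: its name, and indented under it one key for each argument. carry_out: Moves the arm, as the interface text tells. Its arguments: {"type":"object","properties":{"plan":{"type":"array","items":{"type":"array"}},"force":{"type":"number"}},"required":["plan"]}

```bash
ls; mkdir -p pics
python3 - <<'E'
from rig import env
import cv2
s=env.observe(); print(s)
for n in ["side","top","wrist"]:
    p=env.get_image(n); cv2.imwrite(f"pics/{n}0.png",p["image"][:,:,::-1]); print({k:v for k,v in p.items() if k!="image"})
E
```

```text
pics
{'time_s': 0.0, 'q': array([ 5.52749118e+01,  2.18436338e+01,  7.43850898e+01,  2.37095515e-05,
        8.38578321e+01, -1.23368615e+01]), 'qvel': array([ 0.12889998,  0.00452406, -0.03956693, -0.01591929,  0.04639996,
        0.05425579]), 'joint_efforts': array([ 1.13022134e-04, -4.48456764e+01, -2.31279856e+01, -3.08063127e-04,
        4.70414801e-03, -1.20161869e-05]), 'position': array([0.2093027 , 0.5082599 , 0.20218506]), 'tool_rot': array([[ 3.80879795e-01, -8.60881026e-04, -9.24624162e-01],
       [ 9.24623385e-01, -1.24138540e-03,  3.80880631e-01],
       [-1.47570784e-03, -9.99998859e-01,  3.23172112e-04]]), 'ft_force': array([-0.07570969, -0.24980732, -0.05973145]), 'wrist_torque': array([ 0.02109743, -0.01161211,  0.00900475]), 'grip_width': 0.08547944881477984}
{'vfov': 51.65028462577515, 'cx': 312.19353191050584, 'cy': 230.74563802427636, 'k1': -0.057974345228014194, 'rvec': array([ 2.02373865, -0.37141721,  0.19806693]), 'tvec': array([-0.53420216,  0.1589547 ,  0.8683973 ]), 'shot': 1}
{'vfov': 54.75762477368507, 'cx': 317.9382952848162, 'cy': 241.06273259442366, 'k1': -0.019113451449173615, 'rvec': array([ 1.81029315, -2.39633066,  0.24822401]), 'tvec': array([0.16954375, 0.5739239 , 0.92709259]), 'shot': 2}
{'vfov': 59.68346000919904, 'cx': 316.71198834759474, 'cy': 237.454345819451, 'k1': 0.01821676425228947, 'tool_from_camera': array([[ 9.99998881e-01, -1.19134212e-03, -9.05330120e-04,
        -1.84880159e-03],
       [ 5.58917514e-04, -2.63847176e-01,  9.64564334e-01,
        -1.70572533e-01],
       [-1.38799492e-03, -9.64563761e-01, -2.63846215e-01,
         6.69233059e-02],
       [ 0.00000000e+00,  0.00000000e+00,  0.00000000e+00,
         1.00000000e+00]]), 'shot': 3}
```

View pics/side0.png

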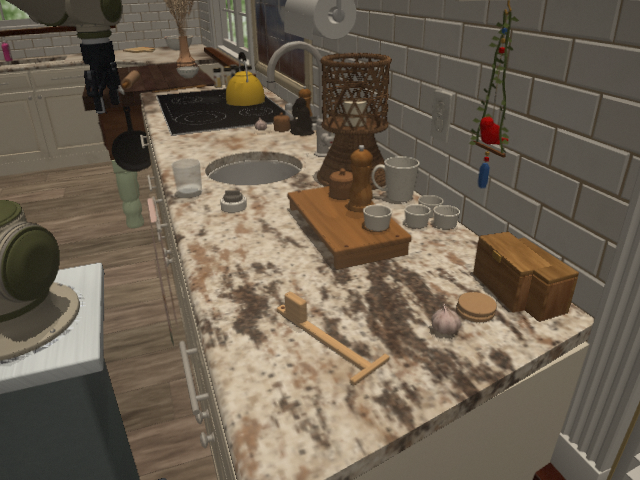

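View pics/top0.png

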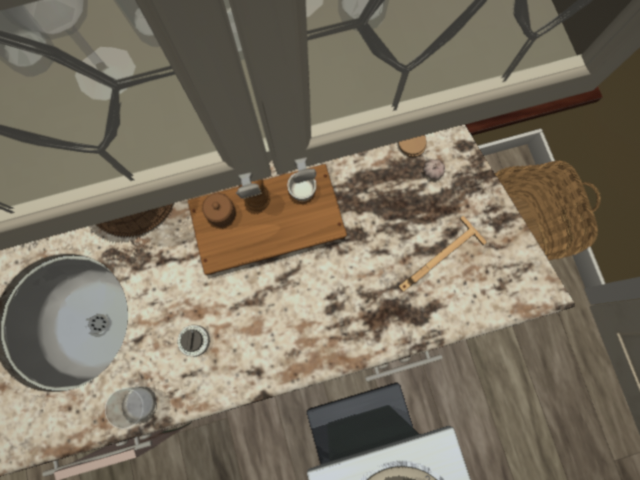

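View pics/wrist0.png

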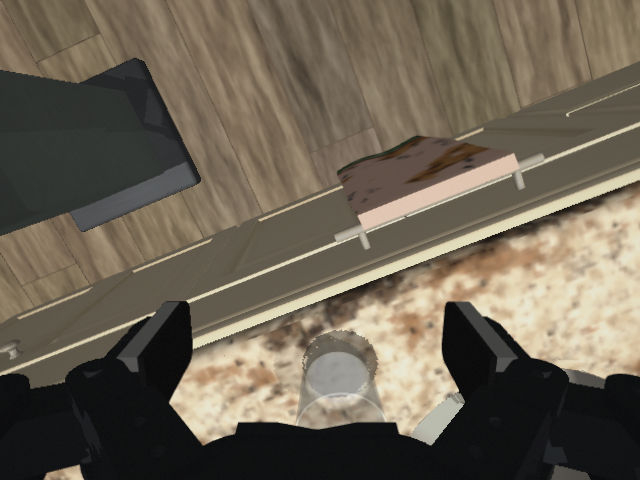

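```bash
cat > h.py <<'E'
import numpy as np, cv2
from rig import env
def K(p):
    f=240/np.tan(np.radians(p["vfov"]/2)); return f
def ray(p,u,v,s=None):
    f=K(p); x=(u-p["cx"])/f; y=(v-p["cy"])/f
    rd=np.hypot(x,y); r=rd
    for _ in range(30): r=rd/(1+p["k1"]*r*r)
    sc=r/rd if rd>0 else 1
    d=np.array([x*sc,y*sc,1.])
    if "rvec" in p:
        R=cv2.Rodrigues(np.array(p["rvec"]))[0]; return -R.T@p["tvec"],R.T@d
    T=np.array(p["tool_from_camera"]); Rt=np.array(s["tool_rot"])
    return np.array(s["position"])+Rt@T[:3,3],Rt@T[:3,:3]@d
def at(p,u,v,z,s=None):
    o,d=ray(p,u,v,s); return o+d*(z-o[2])/d[2]
def proj(p,P,s=None):
    P=np.asarray(P,float)
    if "rvec" in p: c=cv2.Rodrigues(np.array(p["rvec"]))[0]@P+p["tvec"]
    else:
        T=np.array(p["tool_from_camera"]); t=np.array(s["tool_rot"]).T@(P-s["position"]); c=T[:3,:3].T@(t-T[:3,3])
    x,y=c[0]/c[2],c[1]/c[2]; k=1+p["k1"]*(x*x+y*y); f=K(p)
    return np.array([p["cx"]+f*x*k,p["cy"]+f*y*k])
E
python3 - <<'E'
from h import *
import pickle
out={}
for n in ["side","top"]:
    p=env.get_image(n); out[n]=p
    for t in ["rake","shelf","rake_grip","timer","garlic","salt_cellar","mill","ramekin_1","plug"]:
        for r in env.outline_of(t,p)[:1]:
            m=r["mask"]; rect=cv2.minAreaRect(np.argwhere(m)[:,::-1].astype(np.float32)); 
            print(n,t,round(r["conf"],2),np.round(r["pixel"]),m.sum(),np.round(cv2.boxPoints(rect),1).tolist())
            out[n,t]=m
            z={"timer":.024,"garlic":.025,"rake":0.009}.get(t,0.05)
            print("   ",np.round(at(p,r["pixel"][1],r["pixel"][0],z),3))
pickle.dump(out,open("o.pkl","wb"))
for n in ["side","top"]:
    im=out[n]["image"][:,:,::-1]
    c=im[140:400,190:490] if n=="side" else im[120:310,180:500]
    cv2.imwrite(f"pics/{n}z.png",cv2.resize(c,None,fx=2.5,fy=2.3 if 0 else 2.5,interpolation=cv2.INTER_CUBIC)[:600,:800])
E
```

```text
side rake 0.7 [337. 323.] 1919 [[264.70001220703125, 324.0], [288.79998779296875, 288.8999938964844], [388.70001220703125, 357.5], [364.6000061035156, 392.6000061035156]]
    [ 0.496 -0.251  0.009]
side shelf 0.72 [230. 345.] 5051 [[267.3999938964844, 233.1999969482422], [297.79998779296875, 172.39999389648438], [416.6000061035156, 231.8000030517578], [386.20001220703125, 292.6000061035156]]
    [0.645 0.006 0.05 ]
side rake_grip 0.61 [333. 326.] 1662 [[265.6000061035156, 325.70001220703125], [289.20001220703125, 290.20001220703125], [389.29998779296875, 356.5], [365.70001220703125, 392.1000061035156]]
    [ 0.486 -0.291  0.05 ]
side timer 0.83 [200. 232.] 496 [[221.0, 190.0], [247.0, 190.0], [247.0, 211.0], [221.0, 211.0]]
    [0.467 0.316 0.024]
side garlic 0.67 [322. 445.] 585 [[427.5, 320.5], [445.0, 303.0], [464.0, 322.0], [446.5, 339.5]]
    [ 0.686 -0.309  0.025]
side salt_cellar 0.73 [183. 338.] 539 [[330.0, 170.0], [352.0, 170.0], [352.0, 197.0], [330.0, 197.0]]
    [0.734 0.254 0.05 ]
side mill 0.83 [179. 360.] 1262 [[348.70001220703125, 210.89999389648438], [350.2000122070
[... 825 characters left out ...]
 354.0]]
    [0.474 0.32  0.024]
top garlic 0.61 [172. 435.] 330 [[424.0, 160.0], [444.0, 160.0], [444.0, 179.0], [424.0, 179.0]]
    [ 0.688 -0.298  0.025]
top salt_cellar 0.68 [209. 222.] 854 [[203.0, 193.0], [234.0, 193.0], [234.0, 226.0], [203.0, 226.0]]
    [0.728 0.187 0.05 ]
top mill 0.87 [200. 254.] 481 [[240.60000610351562, 204.1999969482422], [257.70001220703125, 177.89999389648438], [276.8999938964844, 190.3000030517578], [259.79998779296875, 216.60000610351562]]
    [0.726 0.115 0.05 ]
top ramekin_1 0.75 [192. 302.] 454 [[285.5, 199.8000030517578], [287.5, 177.8000030517578], [314.79998779296875, 180.3000030517578], [312.79998779296875, 202.3000030517578]]
    [0.716 0.009 0.05 ]
```

View pics/sidez.png

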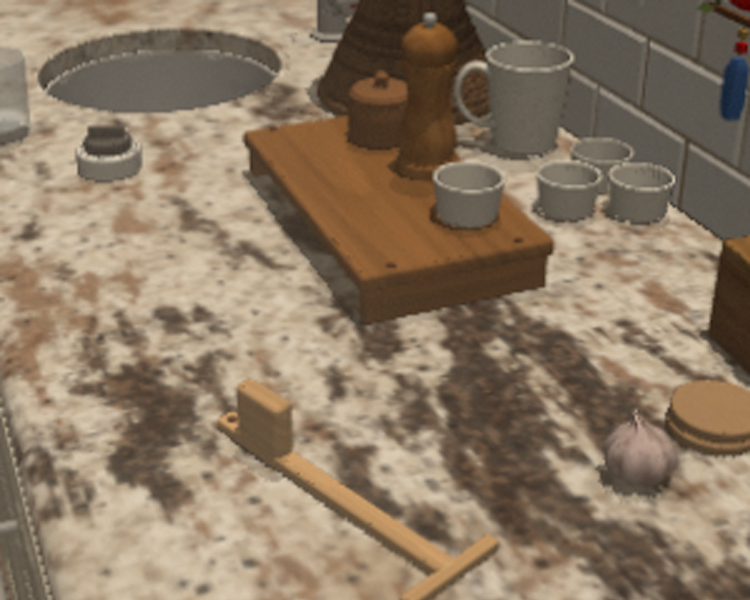

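View pics/topz.png

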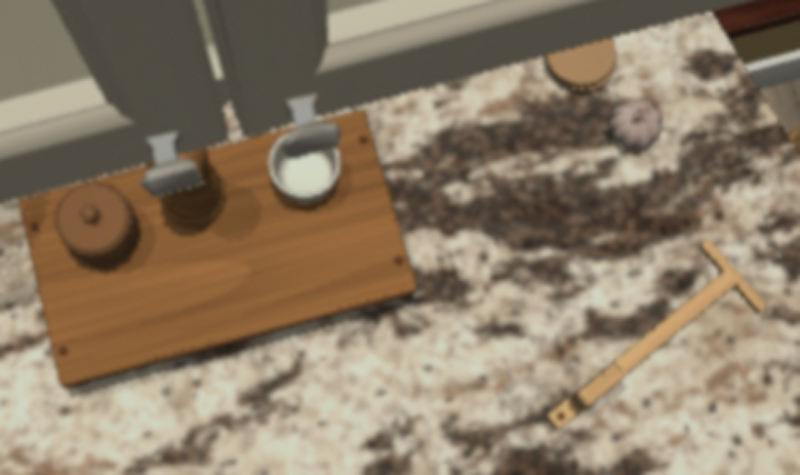

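```bash
cat > fit.py <<'E'
from h import *
import pickle
from scipy.optimize import least_squares, minimize
o=pickle.load(open("o.pkl","rb"))
obs=[("top",(206.4,273.6),(0,.16,.046)),("top",(345.2,236),(0,-.16,.046)),("top",(325.6,164.8),(.175,-.16,.046)),("top",(188.8,200),(.175,.16,.046)),
("side",(334,253.6),(0,-.16,.046)),("side",(288.8,194.8),(0,.16,.046)),("side",(410.4,237.2),(.175,-.16,.046)),("side",(335.2,268.8),(0,-.16,0))]
def W(v,P):
    c,s=np.cos(v[2]),np.sin(v[2]); return np.array([v[0]+c*P[0]-s*P[1],v[1]+s*P[0]+c*P[1],P[2]])
f=lambda v:np.concatenate([proj(o[n],W(v,P))-np.array(px) for n,px,P in obs])
r=least_squares(f,[.6,.09,0],loss="soft_l1"); print("shelf",r.x[:2],np.degrees(r.x[2])); print(np.round(r.fun.reshape(-1,2),1).tolist())
boxes=[((-.045,.17),(-.008,.008),(0,.009)),((-.022,.022),(-.008,.008),(0,.05)),((.165,.175),(-.04,.04),(0,.009))]
def render(v,n):
    m=np.zeros((480*4,640*4),np.uint8)
    for b in boxes:
        pts=np.array([proj(o[n],W(v,(x,y,z))) for x in b[0] for y in b[1] for z in b[2]])
        cv2.fillConvexPoly(m,cv2.convexHull(np.round((pts+.5)*4).astype(np.int32)),255)
    return cv2.resize(m,(640,480),interpolation=cv2.INTER_AREA)/255.
def cost(v):
    v=[v[0],v[1],v[2]]; c=0
    for n,k in (("side","rake"),("top","rake"),("top","rake_grip")):
        m=o[n,k].astype(float); g=render(v,n); c+=1-np.minimum(m,g).sum()/np.maximum(m,g).sum()
    return c
tail=at(o["top"],404,287,.009);hd=at(o["top"],473,230.4,.009); print(tail,hd,np.linalg.norm(hd-tail))
yaw=np.arctan2(*(hd-tail)[1::-1]); g=tail+.045*(hd-tail)/np.linalg.norm(hd-tail)
x0=np.array([g[0],g[1],yaw]); print(x0,cost(x0))
best=minimize(cost,x0,method="Nelder-Mead",options=dict(initial_simplex=[x0,x0+[.006,0,0],x0+[0,.006,0],x0+[0,0,.05]],xatol=1e-4))
print("rake",best.x[:2],np.degrees(best.x[2]),best.fun)
for n in("side","top"):
    im=o[n]["image"][:,:,::-1].copy()
    g=(render(best.x,n)>.5).astype(np.uint8)
    big=cv2.resize(im,None,fx=4,fy=4)
    cs,_=cv2.findContours(cv2.resize(g,None,fx=4,fy=4),0,2); cv2.drawContours(big,cs,-1,(0,255,0),1)
    y,x=(270,260) if n=="side" else (190,380)
    cv2.imwrite(f"pics/fit_{n}.png",big[y*4:y*4+560,x*4:x*4+640])
E
python3 fit.py
```

```text
shelf [0.59464791 0.09738293] -0.6104833651807067
[[-1.4, 1.3], [4.0, 0.3], [2.0, -1.9], [-0.7, -1.0], [0.2, -1.9], [-2.1, -2.7], [2.6, -1.1], [-1.0, 2.8]]
[ 0.45783193 -0.15040394  0.009     ] [ 0.53679974 -0.34003179  0.009     ] 0.2054133242303013
[ 0.47513144 -0.19194581 -1.17620199] 1.0769777816386088
rake [ 0.47346277 -0.18316419] -67.68389754977022 0.48178496738963517
```

View pics/fit_side.png

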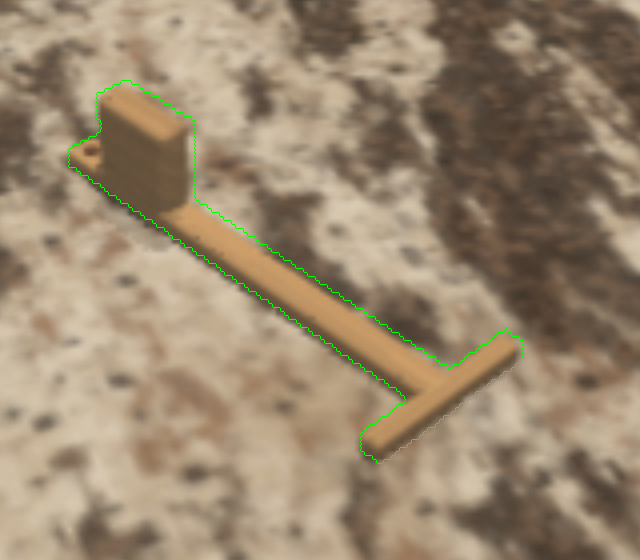

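View pics/fit_top.png

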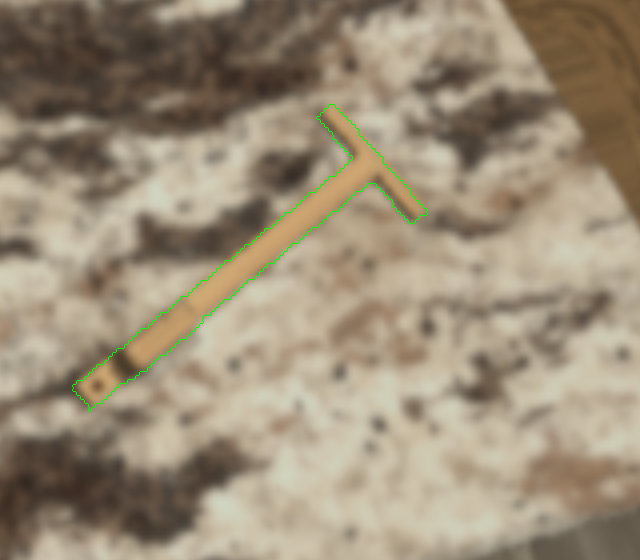

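```bash
cat > fit2.py <<'E'
from h import *
import pickle
from scipy.optimize import minimize
o=pickle.load(open("o.pkl","rb"))
def W(v,P):
    c,s=np.cos(v[2]),np.sin(v[2]); return np.array([v[0]+c*P[0]-s*P[1],v[1]+s*P[0]+c*P[1],P[2]])
def draw(v,n,tag):
    big=cv2.resize(o[n]["image"][:,:,::-1].copy(),None,fx=4,fy=4,interpolation=cv2.INTER_CUBIC)
    for z in (0.,.03,.046):
        q=np.array([proj(o[n],W(v,(x,y,z))) for x,y in((0,-.16),(0,.16),(.175,.16),(.175,-.16))])
        cv2.polylines(big,[np.round((q+.5)*4).astype(np.int32)],True,(0,255,0) if z==.046 else (255,255,0),1)
    y,x=(165,275) if n=="side" else (150,180)
    cv2.imwrite(f"pics/{tag}_{n}.png",big[y*4:y*4+560,x*4:x*4+720])
if __name__=="__main__":
    for n in("side","top"): draw([.5946,.0974,np.radians(-.61)],n,"sh")
E
python3 fit2.py
```

```text
(no output)
```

View pics/sh_side.png

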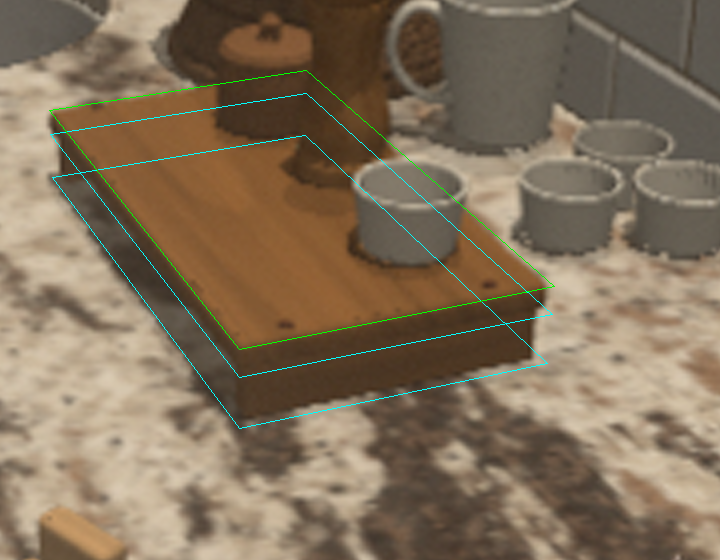

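View pics/sh_top.png

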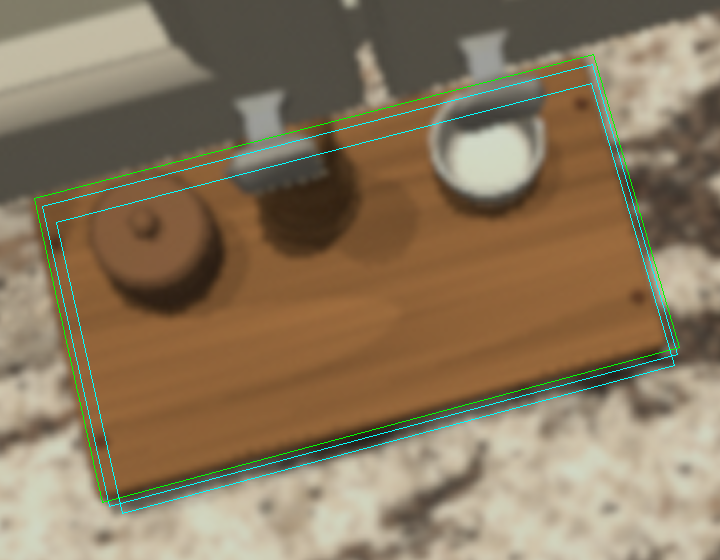

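Call:
carry_out:
  plan:
    - [[-0.0385,0.006,-0.0363],[0,0,0],0.085]
    - [[-0.0385,0.006,-0.0363],[0,0,0],0.085]
    - [[-0.0385,0.006,-0.0363],[0,0,0],0.085]
    - [[-0.0385,0.006,-0.0363],[0,0,0],0.085]
    - [[-0.0385,0.006,-0.0363],[0,0,0],0.085]
    - [[-0.0385,0.006,-0.0363],[0,0,0],0.085]
    - [[-0.0385,0.006,-0.0363],[0,0,0],0.085]
    - [[-0.0385,0.006,-0.0363],[0,0,0],0.085]

```text
time_s: 2.15
position: [0.3612, 0.1115, 0.1549]
tool_rot: [[0.381, 0.001, -0.925], [0.925, 0.0, 0.381], [0.0, -1.0, -0.001]]
ft_force: [1.0, 0.1, -1.5]
grip_width: 0.085
```

Call:
carry_out:
  plan:
    - [[-0.0385,0.006,-0.0363],[0,9,0],0.085]
    - [[0,0,0],[0,9,0],0.085]
    - [[0,0,0],[0,9,0],0.085]
    - [[0,0,0],[0,9,0],0.085]
    - [[0,0,0],[0,9.3,0],0.085]
    - [[0,0,0],[0,0,0],0.085]

```text
time_s: 2.9
position: [0.3796, 0.0637, 0.1489]
tool_rot: [[0.925, 0.0, -0.381], [0.381, -0.0, 0.925], [0.0, -1.0, -0.0]]
ft_force: [-0.5, -0.1, 0.3]
grip_width: 0.0848
```

```bash
cat >> h.py <<'E'
def st():
    s=env.observe(); R=np.array(s["tool_rot"])
    print("t",round(s["time_s"],2),"pos",np.round(s["position"],4),"xang",round(float(np.degrees(np.arctan2(R[1,0],R[0,0]))),2),"ydown",np.round(R[:,1],4),"F",np.round(s["ft_force"],2),"T",np.round(s["wrist_torque"],2),"w",round(s["grip_width"],4))
    return s
def snap(n,tag):
    s=st(); p=env.get_image(n); cv2.imwrite(f"pics/{tag}.png",p["image"][:,:,::-1]); return s,p
E
python3 - <<'E'
from h import *
s,p=snap("wrist","w1")
v=np.radians(22.3)
d=np.array([.4735,-.183,.015])-s["position"]; print("to grasp, tool axes",np.round(s["tool_rot"].T@d,4))
import pickle; pickle.dump((s,p),open("w1.pkl","wb"))
o=pickle.load(open("o.pkl","rb"))
# worktop front edge
for n,uv in (("top",[(570,305),(400,357),(200,400)]),("side",[(205,330),(190,270)])):
    print(n,[np.round(at(o[n],u,w,0),3).tolist() for u,w in uv])
E
```

```text
t 2.9 pos [0.3796 0.0637 0.1489] xang 22.39 ydown [ 3.e-04 -0.e+00 -1.e+00] F [-0.5  -0.14  0.31] T [-0.04 -0.    0.07] w 0.0848
to grasp, tool axes [-0.0072  0.134  -0.2638]
top [[0.319, -0.493, 0.0], [0.317, -0.097, 0.0], [0.348, 0.337, 0.0]]
side [[0.32, -0.152, 0.0], [0.323, 0.052, 0.0]]
```

Call:
carry_out:
  plan:
    - [[-0.0014,0.008,-0.05],[0,0,0],0.085]
    - [[-0.0014,0.008,-0.05],[0,0,0],0.085]
    - [[-0.0014,0.008,-0.05],[0,0,0],0.085]
    - [[-0.0014,0.008,-0.05],[0,0,0],0.085]
    - [[-0.0016,0.008,-0.05],[0,0,0],0.085]
    - [[0,0,-0.0138],[0,0,0],0.085]
    - [[0,0,0],[0,0,0],0.085]

```text
time_s: 3.82
position: [0.473, -0.1831, 0.1087]
tool_rot: [[0.925, -0.0, -0.38], [0.38, 0.0, 0.925], [-0.0, -1.0, 0.001]]
ft_force: [-0.5, 0.4, 0.2]
grip_width: 0.085
```

Run:
```python
from h import *
s,p=snap("wrist","w2")
v=[.4735,-.183,np.radians(-67.7)]
im=p["image"][:,:,::-1].copy()
for b in [((-.045,.17),(-.008,.008),(0,.009)),((-.022,.022),(-.008,.008),(0,.05)),((.165,.175),(-.04,.04),(0,.009))]:
    for z in b[2]:
        q=[]
        for x,y in((b[0][0],b[1][0]),(b[0][0],b[1][1]),(b[0][1],b[1][1]),(b[0][1],b[1][0])):
            c,sn=np.cos(v[2]),np.sin(v[2]); q.append(proj(p,(v[0]+c*x-sn*y,v[1]+sn*x+c*y,z),s))
        cv2.polylines(im,[np.round(q).astype(np.int32)],True,(0,255,0) if z>0 else (255,255,0),1)
cv2.imwrite("pics/w2o.png",im)
d=np.array([.4735,-.183,.015])-s["position"]; print("to grasp, tool axes",np.round(s["tool_rot"].T@d,4))
```

```text
t 3.83 pos [ 0.473  -0.1831  0.1087] xang 22.36 ydown [-4.e-04  4.e-04 -1.e+00] F [-0.46  0.41  0.21] T [0.02 0.01 0.01] w 0.085
to grasp, tool axes [ 0.0006  0.0937 -0.0002]
```

View pics/w2o.png

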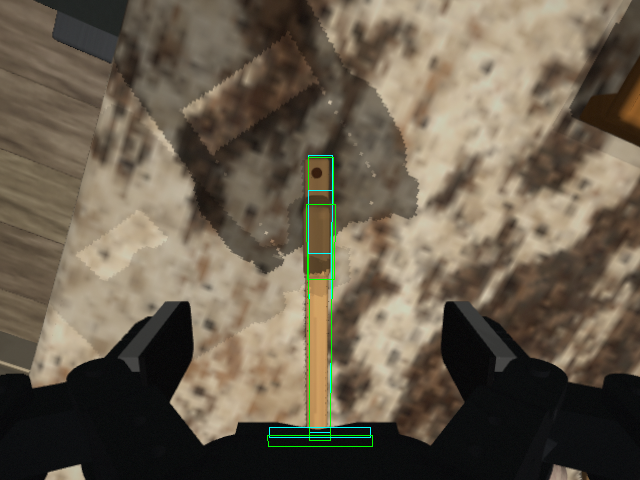

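Call:
carry_out:
  plan:
    - [[-0.0005,0.025,0],[0,0,0],0.085]
    - [[0,0.025,0],[0,0,0],0.085]
    - [[0,0.025,0],[0,0,0],0.06]
    - [[0,0.0187,0],[0,0,0],0.05]
    - [[0,0,0],[0,0,0],0.03]
    - [[0,0,0],[0,0,0],0.01]
    - [[0,0,0],[0,0,0],0.01]
    - [[0,0,0],[0,0,0],0.01]
  force: 60

```text
time_s: 4.88
position: [0.4728, -0.183, 0.0163]
tool_rot: [[0.925, 0.001, -0.38], [0.38, -0.0, 0.925], [0.001, -1.0, -0.001]]
ft_force: [-2.0, 2.9, 7.3]
grip_width: 0.0136
```

Call:
carry_out:
  plan:
    - [[0,0,0],[0,0,0],0.01]
    - [[0,0,0],[0,0,0],0.01]
    - [[0,0,0],[0,0,0],0.01]

```text
time_s: 5.25
position: [0.4728, -0.183, 0.0163]
tool_rot: [[0.925, 0.001, -0.38], [0.38, -0.0, 0.925], [0.001, -1.0, -0.001]]
ft_force: [-2.0, 2.5, 8.3]
grip_width: 0.0135
```

Run:
```python
from h import *
s,p=snap("wrist","w3"); s,p=snap("side","s3")
c=p["image"][240:420,230:430,::-1]; cv2.imwrite("pics/s3z.png",cv2.resize(c,None,fx=3,fy=3))
```

```text
t 5.25 pos [ 0.4728 -0.183   0.0163] xang 22.32 ydown [ 1.2e-03 -3.0e-04 -1.0e+00] F [-2.    2.51  8.28] T [0.5  0.31 0.01] w 0.0135
t 5.3 pos [ 0.4728 -0.183   0.0163] xang 22.33 ydown [ 1.1e-03 -3.0e-04 -1.0e+00] F [-0.58  3.3   6.86] T [0.52 0.25 0.06] w 0.0135
```

View pics/s3z.png

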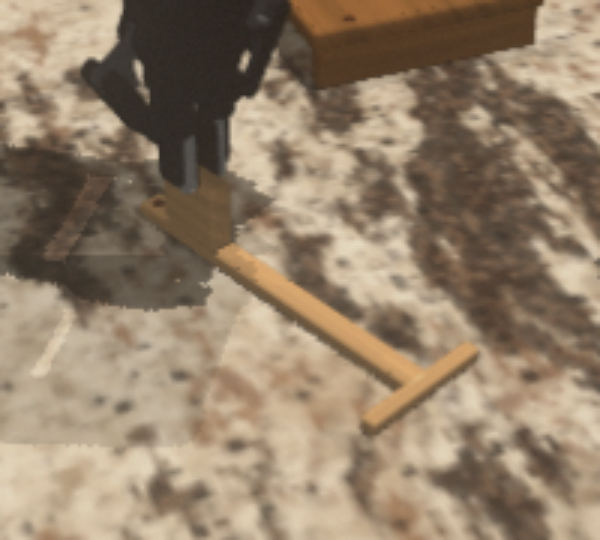

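View pics/w3.png

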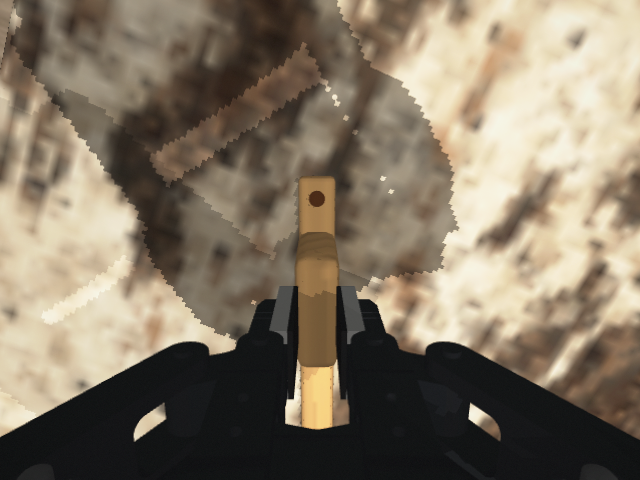

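Call:
carry_out:
  plan:
    - [[0,-0.006,0],[0,0,0],0.01]
    - [[0,-0.008,0],[0,0,0],0.01]
    - [[-0.0014,0,0.043],[0,0,0],0.01]
    - [[-0.0014,0,0.043],[0,0,0],0.01]
    - [[-0.0014,0,0.043],[0,0,0],0.01]
    - [[-0.0014,0,0.043],[0,0,0],0.01]
    - [[-0.0014,0,0.043],[0,0,0],0.01]
    - [[0,0,0],[0,0,0],0.01]

```text
time_s: 6.35
position: [0.3832, 0.0148, 0.0296]
tool_rot: [[0.924, -0.001, -0.382], [0.382, 0.0, 0.924], [-0.0, -1.0, 0.0]]
ft_force: [0.4, -0.6, -1.2]
grip_width: 0.0138
```

Call:
carry_out:
  plan:
    - [[0,0,0],[0,-9.6,0],0.01]
    - [[0,0,0],[0,-9.6,0],0.01]
    - [[0,0,0],[0,-9.6,0],0.01]
    - [[0,0,0],[0,-9.6,0],0.01]
    - [[0,0,0],[0,-9.6,0],0.01]
    - [[0,0,0],[0,-9.6,0],0.01]
    - [[0,0,0],[0,-9.6,0],0.01]
    - [[0,0,0],[0,0,0],0.01]

```text
time_s: 7.35
position: [0.3853, 0.0123, 0.0295]
tool_rot: [[0.011, 0.001, -1.0], [1.0, -0.0, 0.011], [-0.0, -1.0, -0.001]]
ft_force: [0.7, -0.7, -2.3]
grip_width: 0.0133
```

Run:
```python
from h import *
s,p=snap("top","t4"); s,p2=snap("side","s4")
import pickle; pickle.dump((s,p,p2),open("p4.pkl","wb"))
c=p["image"][140:340,170:430,::-1]; cv2.imwrite("pics/t4z.png",cv2.resize(c,None,fx=3,fy=3))
c=p2["image"][140:340,200:460,::-1]; cv2.imwrite("pics/s4z.png",cv2.resize(c,None,fx=3,fy=3))
```

```text
t 7.35 pos [0.3853 0.0123 0.0295] xang 89.39 ydown [ 1.2e-03 -5.0e-04 -1.0e+00] F [ 0.69 -0.74 -2.29] T [-0.03  0.06 -0.04] w 0.0133
t 7.4 pos [0.3851 0.0124 0.0294] xang 89.28 ydown [ 1.e-03 -4.e-04 -1.e+00] F [-0.04 -1.04 -0.69] T [ 0.04  0.03 -0.03] w 0.0134
```

View pics/t4z.png

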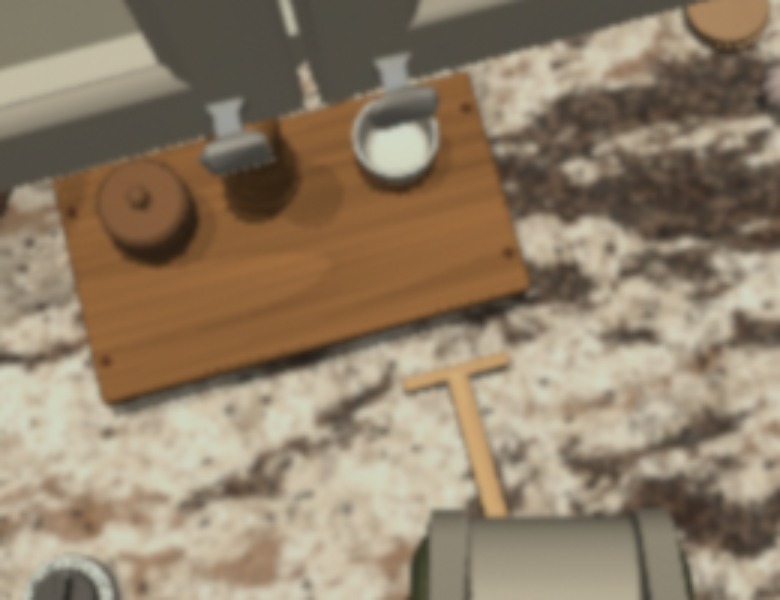

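View pics/s4z.png

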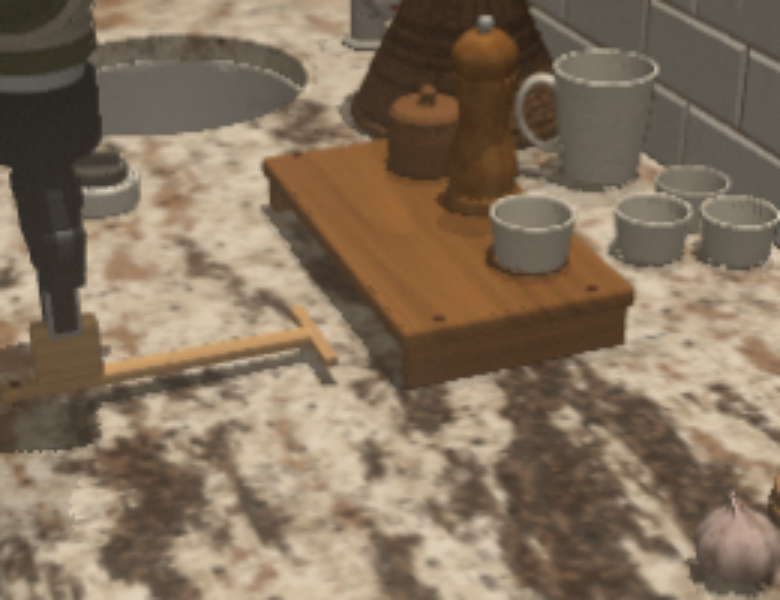

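Call:
carry_out:
  plan:
    - [[0.0045,0.006,0],[0,0,0],0.01]
    - [[0,0.005,0],[0,0,0],0.01]
    - [[0,0.002,0],[0,0,0],0.01]
    - [[0,0,0],[0,0,0],0.01]

```text
time_s: 7.95
position: [0.3843, 0.0175, 0.0163]
tool_rot: [[0.009, -0.0, -1.0], [1.0, -0.0, 0.009], [-0.0, -1.0, 0.0]]
ft_force: [-2.7, 0.0, 7.0]
grip_width: 0.0133
```

Run:
```python
from h import *
from fit2 import W
from scipy.optimize import least_squares
s,p=snap("top","t5"); s,p2=snap("side","s5")
import pickle; pickle.dump((s,p,p2),open("p5.pkl","wb"))
c=p["image"][180:300,180:380,::-1]; cv2.imwrite("pics/t5z.png",cv2.resize(c,None,fx=4,fy=4,interpolation=cv2.INTER_CUBIC))
c=p2["image"][180:310,200:400,::-1]; cv2.imwrite("pics/s5z.png",cv2.resize(c,None,fx=4,fy=4,interpolation=cv2.INTER_CUBIC))
```

```text
t 7.95 pos [0.3843 0.0175 0.0163] xang 89.5 ydown [-4.e-04 -1.e-04 -1.e+00] F [-2.75  0.02  7.03] T [-0.03  0.44  0.04] w 0.0133
t 8.0 pos [0.3843 0.0175 0.0163] xang 89.5 ydown [-4.e-04 -1.e-04 -1.e+00] F [-2.47 -0.22  6.39] T [-0.02  0.43 -0.01] w 0.0136
```

View pics/t5z.png

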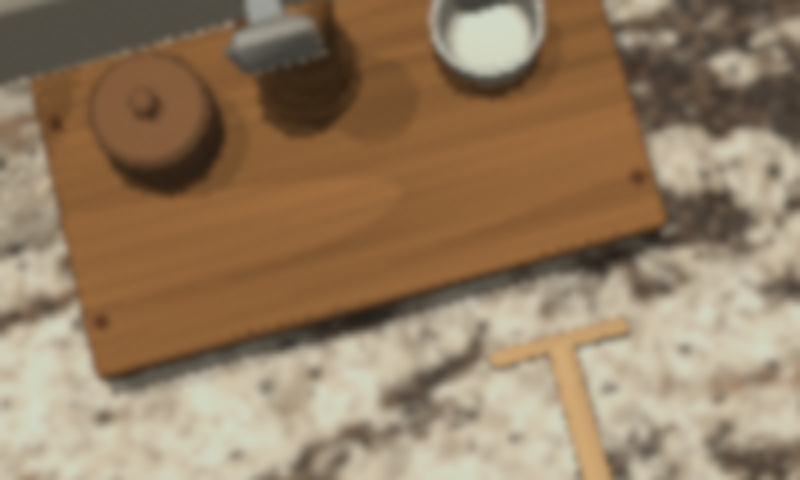

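View pics/s5z.png

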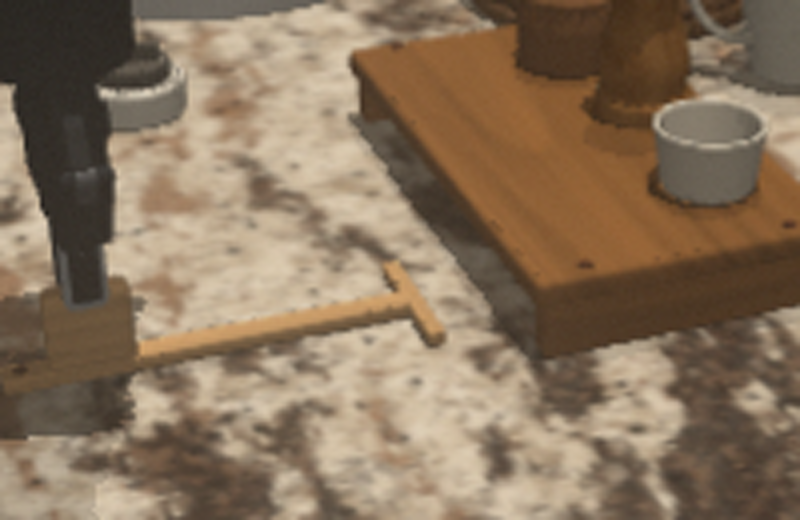

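Run:
```python
from h import *
import pickle
s,p,p2=pickle.load(open("p5.pkl","rb"))
A=lambda p,u,v,z:np.round(at(p,u-.4,v-.4,z),4)
print("top R",A(p,346,235.5,.046),"L",A(p,206,274.5,.046),"head",A(p,320,265.75,.009), "ends",A(p,303,270,.009),A(p,336.75,261.5,.009))
print("side Rb",A(p2,335.75,269,0),"Rt",A(p2,335,252.5,.046),"L",A(p2,288.25,194.5,.046),"head",A(p2,304,255,.009))
```

```text
top R [ 0.5977 -0.0559  0.046 ] L [0.5976 0.2557 0.046 ] head [0.5549 0.0149 0.009 ] ends [0.556  0.0537 0.009 ] [ 0.5539 -0.0235  0.009 ]
side Rb [ 0.5995 -0.053   0.    ] Rt [ 0.5931 -0.0644  0.046 ] L [0.5952 0.2439 0.046 ] head [0.5535 0.0094 0.009 ]
```

Call:
carry_out:
  plan:
    - [[0,-0.001,0],[0,0,0],0.01]
    - [[0,0,-0.006],[0,0,0],0.01]
    - [[0,0,-0.01],[0,0,0],0.01]
    - [[0,0,-0.01],[0,0,0],0.01]
    - [[0,0,-0.01],[0,0,0],0.01]
    - [[0,0,-0.01],[0,0,0],0.01]
    - [[0,0,-0.01],[0,0,0],0.01]
    - [[0,0,-0.006],[0,0,0],0.01]

```text
time_s: 9.05
position: [0.4472, 0.0169, 0.0171]
tool_rot: [[0.009, 0.0, -1.0], [1.0, -0.0, 0.009], [-0.0, -1.0, -0.0]]
ft_force: [1.0, -0.5, -0.9]
grip_width: 0.0137
```

Call:
carry_out:
  plan:
    - [[0,0,-0.006],[0,0,0],0.01]
    - [[0,0,-0.003],[0,0,0],0.01]
    - [[0,0,0],[0,0,0],0.01]

```text
time_s: 9.43
position: [0.4556, 0.0169, 0.0171]
tool_rot: [[0.009, -0.0, -1.0], [1.0, 0.0, 0.009], [0.0, -1.0, 0.0]]
ft_force: [-0.3, -0.6, -0.6]
grip_width: 0.0132
```

Call:
carry_out:
  plan:
    - [[0,0,-0.002],[0,0,0],0.01]
    - [[0,0,-0.001],[0,0,0],0.01]

```text
time_s: 9.68
position: [0.4585, 0.0168, 0.0172]
tool_rot: [[0.009, -0.0, -1.0], [1.0, -0.0, 0.009], [-0.0, -1.0, 0.0]]
ft_force: [-0.2, 0.8, -1.0]
grip_width: 0.0131
```

Call:
carry_out:
  plan:
    - [[0,0,-0.0015],[0,0,0],0.01]
    - [[0,0,-0.0015],[0,0,0],0.01]

```text
time_s: 9.93
position: [0.4616, 0.0168, 0.0171]
tool_rot: [[0.009, -0.0, -1.0], [1.0, -0.0, 0.009], [-0.0, -1.0, 0.0]]
ft_force: [0.4, -0.6, -1.1]
grip_width: 0.0134
```

Call:
carry_out:
  plan:
    - [[0,0,-0.0015],[0,0,0],0.01]
    - [[0,0,0],[0,0,0],0.01]

```text
time_s: 10.18
position: [0.4632, 0.0168, 0.0171]
tool_rot: [[0.009, 0.0, -1.0], [1.0, -0.0, 0.009], [-0.0, -1.0, -0.0]]
ft_force: [0.1, 0.4, -1.2]
grip_width: 0.0138
```

Call:
carry_out:
  plan:
    - [[0,0,-0.0015],[0,0,0],0.01]
    - [[0,0,-0.0015],[0,0,0],0.01]

```text
time_s: 10.42
position: [0.4661, 0.0168, 0.0171]
tool_rot: [[0.009, -0.0, -1.0], [1.0, -0.0, 0.009], [-0.0, -1.0, 0.0]]
ft_force: [-0.0, -0.0, -2.1]
grip_width: 0.0134
```

Call:
carry_out:
  plan:
    - [[0,0,-0.0015],[0,0,0],0.01]
    - [[0,0,-0.0015],[0,0,0],0.01]

```text
time_s: 10.68
position: [0.4691, 0.0167, 0.0171]
tool_rot: [[0.009, -0.0, -1.0], [1.0, 0.0, 0.009], [0.0, -1.0, 0.0]]
ft_force: [-0.8, -1.4, -0.2]
grip_width: 0.0137
```

Call:
carry_out:
  plan:
    - [[0,0,-0.0015],[0,0,0],0.01]
    - [[0,0,-0.001],[0,0,0],0.01]

```text
time_s: 10.92
position: [0.4716, 0.0167, 0.0171]
tool_rot: [[0.009, 0.0, -1.0], [1.0, -0.0, 0.009], [-0.0, -1.0, -0.0]]
ft_force: [0.2, -0.5, -0.7]
grip_width: 0.0134
```

Call:
carry_out:
  plan:
    - [[0,0,-0.0015],[0,0,0],0.01]
    - [[0,0,-0.0015],[0,0,0],0.01]

```text
time_s: 11.18
position: [0.4746, 0.0167, 0.0171]
tool_rot: [[0.009, -0.0, -1.0], [1.0, -0.0, 0.009], [-0.0, -1.0, 0.0]]
ft_force: [0.1, -0.0, -0.8]
grip_width: 0.0133
```

Call:
carry_out:
  plan:
    - [[0,0,-0.0015],[0,0,0],0.01]
    - [[0,0,-0.0015],[0,0,0],0.01]

```text
time_s: 11.42
position: [0.4776, 0.0167, 0.0171]
tool_rot: [[0.009, -0.0, -1.0], [1.0, -0.0, 0.009], [-0.0, -1.0, 0.0]]
ft_force: [-0.4, 0.1, -0.8]
grip_width: 0.0135
```

Call:
carry_out:
  plan:
    - [[0,0,-0.0015],[0,0,0],0.01]
    - [[0,0,-0.0015],[0,0,0],0.01]

```text
time_s: 11.68
position: [0.4806, 0.0166, 0.0171]
tool_rot: [[0.009, 0.0, -1.0], [1.0, -0.0, 0.009], [-0.0, -1.0, -0.0]]
ft_force: [0.0, 0.1, 0.0]
grip_width: 0.0136
```

Call:
carry_out:
  plan:
    - [[0,0,-0.0015],[0,0,0],0.01]
    - [[0,0,-0.0015],[0,0,0],0.01]

```text
time_s: 11.92
position: [0.4836, 0.0166, 0.0171]
tool_rot: [[0.009, -0.0, -1.0], [1.0, 0.0, 0.009], [0.0, -1.0, 0.0]]
ft_force: [-0.2, 0.3, -0.9]
grip_width: 0.0137
```

Call:
carry_out:
  plan:
    - [[0,0,-0.0015],[0,0,0],0.01]
    - [[0,0,-0.0015],[0,0,0],0.01]

```text
time_s: 12.18
position: [0.4866, 0.0166, 0.0171]
tool_rot: [[0.009, -0.0, -1.0], [1.0, -0.0, 0.009], [-0.0, -1.0, 0.0]]
ft_force: [-0.6, 0.1, -0.7]
grip_width: 0.0135
```

Call:
carry_out:
  plan:
    - [[0,0,-0.0015],[0,0,0],0.01]
    - [[0,0,-0.0015],[0,0,0],0.01]

```text
time_s: 12.42
position: [0.4896, 0.0166, 0.0171]
tool_rot: [[0.009, -0.0, -1.0], [1.0, -0.0, 0.009], [-0.0, -1.0, 0.0]]
ft_force: [0.2, 0.0, -0.7]
grip_width: 0.0133
```

Call:
carry_out:
  plan:
    - [[0,0,-0.0015],[0,0,0],0.01]
    - [[0,0,-0.0015],[0,0,0],0.01]

```text
time_s: 12.68
position: [0.4926, 0.0166, 0.0171]
tool_rot: [[0.009, 0.0, -1.0], [1.0, 0.0, 0.009], [0.0, -1.0, -0.0]]
ft_force: [0.3, 0.1, -0.2]
grip_width: 0.0137
```

Call:
carry_out:
  plan:
    - [[0,0,-0.0015],[0,0,0],0.01]
    - [[0,0,-0.0015],[0,0,0],0.01]

```text
time_s: 12.92
position: [0.4956, 0.0165, 0.0171]
tool_rot: [[0.009, 0.0, -1.0], [1.0, -0.0, 0.009], [-0.0, -1.0, -0.0]]
ft_force: [-0.6, -0.8, -0.4]
grip_width: 0.0136
```

Call:
carry_out:
  plan:
    - [[0,0,-0.0015],[0,0,0],0.01]
    - [[0,0,-0.0015],[0,0,0],0.01]

```text
time_s: 13.18
position: [0.4986, 0.0165, 0.0171]
tool_rot: [[0.009, -0.0, -1.0], [1.0, -0.0, 0.009], [-0.0, -1.0, 0.0]]
ft_force: [-0.6, 0.1, -0.0]
grip_width: 0.0135
```

Call:
carry_out:
  plan:
    - [[0,0,-0.0015],[0,0,0],0.01]
    - [[0,0,-0.0015],[0,0,0],0.01]

```text
time_s: 13.42
position: [0.5016, 0.0165, 0.0171]
tool_rot: [[0.009, -0.0, -1.0], [1.0, 0.0, 0.009], [0.0, -1.0, 0.0]]
ft_force: [-0.3, 0.8, -0.5]
grip_width: 0.0133
```

Call:
carry_out:
  plan:
    - [[0,0,-0.0015],[0,0,0],0.01]
    - [[0,0,-0.0015],[0,0,0],0.01]

```text
time_s: 13.68
position: [0.5046, 0.0164, 0.0171]
tool_rot: [[0.009, -0.0, -1.0], [1.0, 0.0, 0.009], [0.0, -1.0, 0.0]]
ft_force: [0.2, 1.0, -0.4]
grip_width: 0.0135
```

Call:
carry_out:
  plan:
    - [[0,0,-0.0015],[0,0,0],0.01]
    - [[0,0,-0.0015],[0,0,0],0.01]

```text
time_s: 13.92
position: [0.5076, 0.0164, 0.0171]
tool_rot: [[0.009, -0.0, -1.0], [1.0, -0.0, 0.009], [-0.0, -1.0, 0.0]]
ft_force: [-0.5, -0.4, -0.7]
grip_width: 0.0136
```

Call:
carry_out:
  plan:
    - [[0,0,-0.002],[0,0,0],0.01]
    - [[0,0,-0.002],[0,0,0],0.01]

```text
time_s: 14.18
position: [0.5117, 0.0164, 0.0171]
tool_rot: [[0.009, 0.0, -1.0], [1.0, -0.0, 0.009], [-0.0, -1.0, -0.0]]
ft_force: [-0.8, -0.8, -0.8]
grip_width: 0.0137
```

Call:
carry_out:
  plan:
    - [[0,0,-0.003],[0,0,0],0.01]
    - [[0,0,-0.003],[0,0,0],0.01]
    - [[0,0,0],[0,0,0],0.01]

```text
time_s: 14.55
position: [0.5178, 0.0163, 0.0171]
tool_rot: [[0.009, 0.0, -1.0], [1.0, -0.0, 0.009], [-0.0, -1.0, -0.0]]
ft_force: [-0.3, 0.5, -1.1]
grip_width: 0.0136
```

Call:
carry_out:
  plan:
    - [[0,0,-0.004],[0,0,0],0.01]
    - [[0,0,-0.004],[0,0,0],0.01]
    - [[0,0,-0.004],[0,0,0],0.01]
    - [[0,0,0],[0,0,0],0.01]

```text
time_s: 15.05
position: [0.5299, 0.0162, 0.0171]
tool_rot: [[0.009, 0.0, -1.0], [1.0, -0.0, 0.009], [-0.0, -1.0, -0.0]]
ft_force: [0.1, -0.2, -0.2]
grip_width: 0.0135
```

Call:
carry_out:
  plan:
    - [[0,0,-0.004],[0,0,0],0.01]
    - [[0,0,-0.004],[0,0,0],0.01]
    - [[0,0,-0.004],[0,0,0],0.01]
    - [[0,0,-0.003],[0,0,0],0.01]
    - [[0,0,0],[0,0,0],0.01]

```text
time_s: 15.68
position: [0.5447, 0.0161, 0.0171]
tool_rot: [[0.008, 0.0, -1.0], [1.0, -0.0, 0.008], [-0.0, -1.0, -0.0]]
ft_force: [-0.3, 0.2, -1.1]
grip_width: 0.0135
```

Call:
carry_out:
  plan:
    - [[0.006,0,0],[0,0,0],0.01]
    - [[0.006,0,0],[0,0,0],0.01]
    - [[0.006,0,0],[0,0,0],0.01]
    - [[0.006,0,0],[0,0,0],0.01]
    - [[0.006,0,0],[0,0,0],0.01]
    - [[0.005,0,0],[0,0,0],0.01]
    - [[0.002,0,0],[0,0,0],0.01]
    - [[0,0,0],[0,0,0],0.01]

```text
time_s: 16.68
position: [0.5449, 0.0532, 0.0171]
tool_rot: [[0.008, 0.0, -1.0], [1.0, -0.0, 0.008], [-0.0, -1.0, -0.0]]
ft_force: [0.1, 0.4, -2.1]
grip_width: 0.0134
```

Call:
carry_out:
  plan:
    - [[0.002,0,0],[0,0,0],0.01]
    - [[0.002,0,0],[0,0,0],0.01]
    - [[0.002,0,0],[0,0,0],0.01]

```text
time_s: 17.05
position: [0.5449, 0.0592, 0.0171]
tool_rot: [[0.009, -0.0, -1.0], [1.0, -0.0, 0.009], [-0.0, -1.0, 0.0]]
ft_force: [-1.1, 0.5, -0.7]
grip_width: 0.0136
```

Call:
carry_out:
  plan:
    - [[0.002,0,0],[0,0,0],0.01]
    - [[0.002,0,0],[0,0,0],0.01]

```text
time_s: 17.3
position: [0.5449, 0.0632, 0.0171]
tool_rot: [[0.009, 0.0, -1.0], [1.0, -0.0, 0.009], [-0.0, -1.0, -0.0]]
ft_force: [-0.6, -0.2, -1.7]
grip_width: 0.0136
```

Run:
```python
from h import *
F=[];T=[]
for i in range(1):
    s=st()
```

```text
t 17.3 pos [0.5449 0.0632 0.0171] xang 89.51 ydown [ 0. -0. -1.] F [-0.64 -0.15 -1.68] T [-0.04  0.03  0.  ] w 0.0136
```

Call:
carry_out:
  plan:
    - [[0.002,0,0],[0,0,0],0.01]
    - [[0.002,0,0],[0,0,0],0.01]

```text
time_s: 17.55
position: [0.545, 0.0672, 0.0171]
tool_rot: [[0.009, -0.0, -1.0], [1.0, -0.0, 0.009], [-0.0, -1.0, 0.0]]
ft_force: [-0.2, -0.4, -0.7]
grip_width: 0.0132
```

Run:
```python
from h import *
s=st()
```

```text
t 17.55 pos [0.545  0.0672 0.0171] xang 89.51 ydown [-1.e-04 -0.e+00 -1.e+00] F [-0.21 -0.39 -0.67] T [-0.02  0.01  0.08] w 0.0132
```

Call:
carry_out:
  plan:
    - [[0.002,0,0],[0,0,0],0.01]
    - [[0.002,0,0],[0,0,0],0.01]

```text
time_s: 17.8
position: [0.545, 0.0712, 0.0171]
tool_rot: [[0.009, -0.0, -1.0], [1.0, -0.0, 0.009], [-0.0, -1.0, 0.0]]
ft_force: [-0.6, -0.1, -0.7]
grip_width: 0.0134
```

Run:
```python
from h import *
s=st()
```

```text
t 17.8 pos [0.545  0.0712 0.0171] xang 89.51 ydown [-0. -0. -1.] F [-0.59 -0.05 -0.67] T [-0.02  0.06 -0.  ] w 0.0134
```

Call:
carry_out:
  plan:
    - [[0.002,0,0],[0,0,0],0.01]
    - [[0.002,0,0],[0,0,0],0.01]

```text
time_s: 18.05
position: [0.545, 0.0752, 0.0171]
tool_rot: [[0.009, -0.0, -1.0], [1.0, 0.0, 0.009], [0.0, -1.0, 0.0]]
ft_force: [-0.9, -0.3, -1.1]
grip_width: 0.0133
```

Run:
```python
from h import *
s=st()
```

```text
t 18.05 pos [0.545  0.0752 0.0171] xang 89.51 ydown [-0.  0. -1.] F [-0.9  -0.32 -1.11] T [-0.05  0.03 -0.04] w 0.0133
```

Call:
carry_out:
  plan:
    - [[0.002,0,0],[0,0,0],0.01]
    - [[0.002,0,0],[0,0,0],0.01]

```text
time_s: 18.3
position: [0.545, 0.0792, 0.0171]
tool_rot: [[0.009, -0.0, -1.0], [1.0, -0.0, 0.009], [-0.0, -1.0, 0.0]]
ft_force: [-0.3, -1.1, -0.3]
grip_width: 0.0136
```

Run:
```python
from h import *
s=st()
```

```text
t 18.3 pos [0.545  0.0792 0.0171] xang 89.51 ydown [-1.e-04 -1.e-04 -1.e+00] F [-0.29 -1.13 -0.3 ] T [-0.17  0.07 -0.08] w 0.0136
```

Call:
carry_out:
  plan:
    - [[0.002,0,0],[0,0,0],0.01]
    - [[0.002,0,0],[0,0,0],0.01]

```text
time_s: 18.55
position: [0.5451, 0.0831, 0.0171]
tool_rot: [[0.009, 0.0, -1.0], [1.0, -0.0, 0.009], [-0.0, -1.0, -0.0]]
ft_force: [-0.5, -0.2, -0.5]
grip_width: 0.0135
```

Run:
```python
from h import *
s=st()
```

```text
t 18.55 pos [0.5451 0.0831 0.0171] xang 89.5 ydown [ 1.e-04 -1.e-04 -1.e+00] F [-0.54 -0.22 -0.52] T [-0.22  0.04 -0.15] w 0.0135
```

Call:
carry_out:
  plan:
    - [[0,0,0.004],[0,0,0],0.01]
    - [[0,0,0.004],[0,0,0],0.01]
    - [[0,0,0.004],[0,0,0],0.01]
    - [[0,0,0.004],[0,0,0],0.01]
    - [[0,0,0.004],[0,0,0],0.01]
    - [[0,0,0.004],[0,0,0],0.01]
    - [[0,0,0.004],[0,0,0],0.01]
    - [[0,0,0.004],[0,0,0],0.01]

```text
time_s: 19.55
position: [0.5129, 0.0834, 0.0171]
tool_rot: [[0.009, 0.0, -1.0], [1.0, -0.0, 0.009], [-0.0, -1.0, -0.0]]
ft_force: [0.5, 0.2, -0.8]
grip_width: 0.0138
```

Run:
```python
from h import *
s=st()
```

```text
t 19.55 pos [0.5129 0.0834 0.0171] xang 89.51 ydown [ 1.e-04 -0.e+00 -1.e+00] F [ 0.49  0.2  -0.79] T [-0.   -0.15 -0.02] w 0.0138
```

Call:
carry_out:
  plan:
    - [[0,0,0.006],[0,0,0],0.01]
    - [[0,0,0.006],[0,0,0],0.01]
    - [[0,0,0.006],[0,0,0],0.01]
    - [[0,0,0.006],[0,0,0],0.01]
    - [[0,0,0.006],[0,0,0],0.01]
    - [[0,0,0.006],[0,0,0],0.01]
    - [[0,0,0.006],[0,0,0],0.01]
    - [[0,0,0.006],[0,0,0],0.01]

```text
time_s: 20.55
position: [0.4647, 0.0838, 0.0171]
tool_rot: [[0.009, 0.0, -1.0], [1.0, -0.0, 0.009], [-0.0, -1.0, -0.0]]
ft_force: [0.7, -0.5, -1.2]
grip_width: 0.0135
```

Run:
```python
from h import *
s,p=snap("side","s6"); 
c=p["image"][140:330,190:440,::-1]; cv2.imwrite("pics/s6z.png",cv2.resize(c,None,fx=3,fy=3))
s,p=snap("top","t6"); 
c=p["image"][170:350,180:430,::-1]; cv2.imwrite("pics/t6z.png",cv2.resize(c,None,fx=3,fy=3))
```

```text
t 20.55 pos [0.4647 0.0838 0.0171] xang 89.51 ydown [ 0. -0. -1.] F [ 0.73 -0.54 -1.22] T [-0.04 -0.14 -0.07] w 0.0135
t 20.6 pos [0.4638 0.0839 0.0171] xang 89.52 ydown [-0.0011  0.     -1.    ] F [ 0.03 -0.11 -1.92] T [-0.09 -0.03  0.02] w 0.0135
```

View pics/s6z.png

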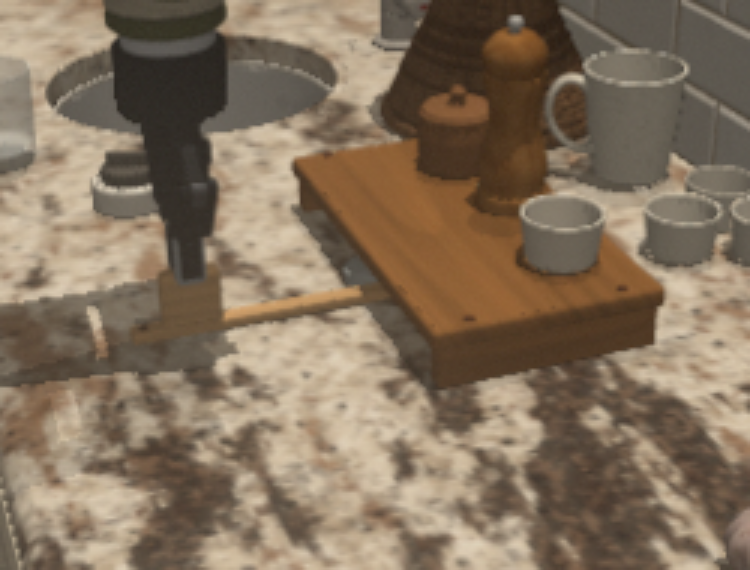

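View pics/t6z.png

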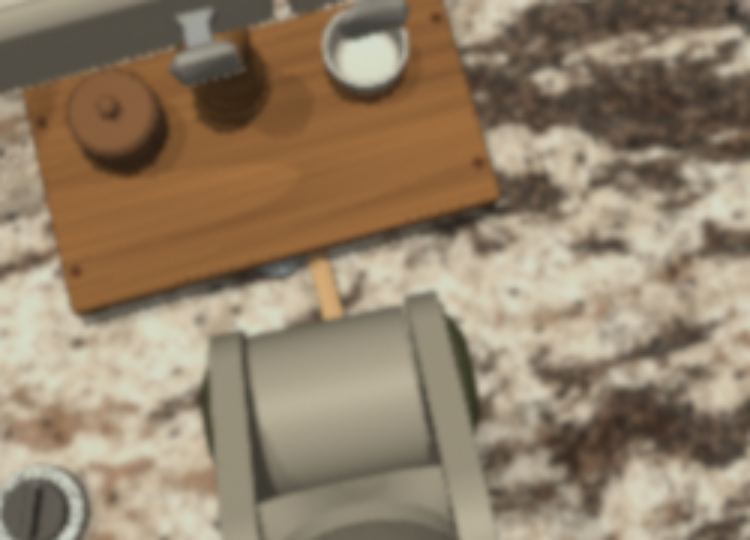

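The plug is emerging beside the stick: side zoom (355,270), top zoom (285,268). I'll keep dragging.

Call:
carry_out:
  plan:
    - [[0,0,0.005],[0,0,0],0.01]
    - [[0,0,0.006],[0,0,0],0.01]
    - [[0,0,0.006],[0,0,0],0.01]
    - [[0,0,0.006],[0,0,0],0.01]
    - [[0,0,0.006],[0,0,0],0.01]
    - [[0,0,0.006],[0,0,0],0.01]
    - [[0,0,0.006],[0,0,0],0.01]
    - [[0,0,0.004],[0,0,0],0.01]

```text
time_s: 21.65
position: [0.4197, 0.0842, 0.0172]
tool_rot: [[0.009, -0.0, -1.0], [1.0, 0.0, 0.009], [0.0, -1.0, 0.0]]
ft_force: [1.4, -0.4, -0.8]
grip_width: 0.0137
```

Call:
carry_out:
  plan:
    - [[0,0,0.005],[0,0,0],0.01]
    - [[0,0,0.006],[0,0,0],0.01]
    - [[0,0,0.006],[0,0,0],0.01]
    - [[0,0,0.005],[0,0,0],0.01]
    - [[0,0,0.004],[0,0,0],0.01]
    - [[0,0,0.002],[0,0,0],0.01]
    - [[0,0,0],[0,0,0],0.01]

```text
time_s: 22.52
position: [0.3919, 0.0844, 0.0171]
tool_rot: [[0.008, -0.0, -1.0], [1.0, -0.0, 0.008], [-0.0, -1.0, 0.0]]
ft_force: [-0.6, 1.1, -1.0]
grip_width: 0.0134
```

Run:
```python
from h import *
s,p=snap("side","s7"); 
c=p["image"][140:330,190:440,::-1]; cv2.imwrite("pics/s7z.png",cv2.resize(c,None,fx=3,fy=3))
for r in env.outline_of("plug",p)[:2]: print(r["conf"],r["pixel"],np.round(at(p,r["pixel"][1],r["pixel"][0],.008),4))
s,p=snap("top","t7"); 
c=p["image"][170:350,180:430,::-1]; cv2.imwrite("pics/t7z.png",cv2.resize(c,None,fx=3,fy=3))
for r in env.outline_of("plug",p)[:2]: print(r["conf"],r["pixel"],np.round(at(p,r["pixel"][1],r["pixel"][0],.012),4))
```

```text
t 22.52 pos [0.3919 0.0844 0.0171] xang 89.51 ydown [-4.e-04 -0.e+00 -1.e+00] F [-0.64  1.12 -0.99] T [-0.06  0.01  0.04] w 0.0134
0.71 [236.5, 280.3] [0.5321 0.1065 0.008 ]
t 22.62 pos [0.392  0.0844 0.0171] xang 89.51 ydown [-4.e-04 -0.e+00 -1.e+00] F [-0.61 -0.3  -0.76] T [0.03 0.05 0.  ] w 0.0137
0.5 [284.1, 279.6] [0.5384 0.1109 0.012 ]
```

View pics/s7z.png

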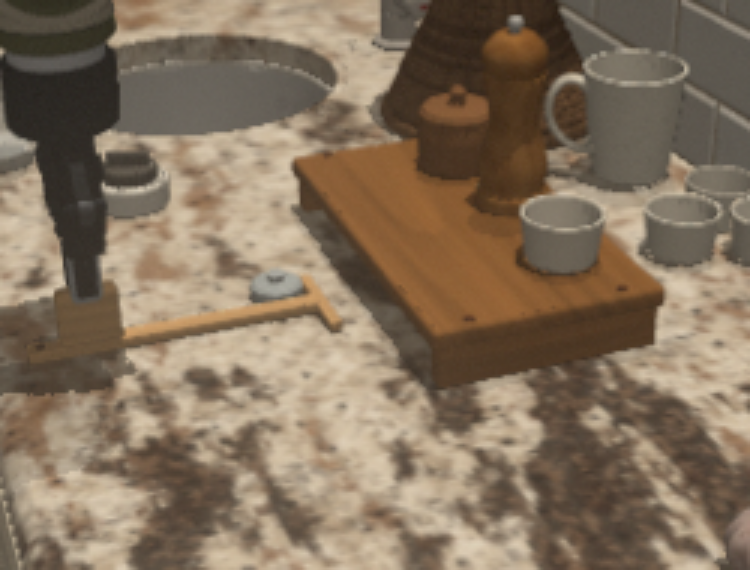

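View pics/t7z.png

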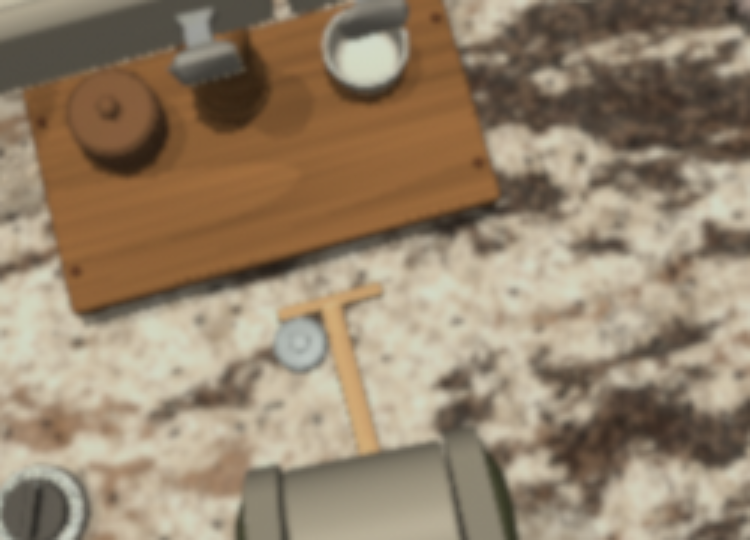

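Plug and head are both clear in front of the shelf: plug at side zoom (276,285) and top zoom (300,343), head at top zoom (330,300). I'll lower the rake to the worktop, let go and rise.

Call:
carry_out:
  plan:
    - [[0,0.0006,0],[0,0,0],0.01]
    - [[0,0,0],[0,0,0],0.02]
    - [[0,0,0],[0,0,0],0.03]
    - [[0,0,0],[0,0,0],0.045]
    - [[0,0,0],[0,0,0],0.06]
    - [[0,0,0],[0,0,0],0.075]
    - [[0,0,0],[0,0,0],0.075]

```text
time_s: 23.6
position: [0.3921, 0.0844, 0.0165]
tool_rot: [[0.009, -0.0, -1.0], [1.0, -0.0, 0.009], [-0.0, -1.0, 0.0]]
ft_force: [0.2, 0.0, 0.0]
grip_width: 0.0749
```

Call:
carry_out:
  plan:
    - [[0,-0.015,0],[0,0,0],0.08]
    - [[0,-0.025,0],[0,0,0],0.08]
    - [[0,-0.03,0],[0,0,0],0.08]
    - [[0,-0.03,0],[0,0,0],0.08]
    - [[0,-0.03,0],[0,0,0],0.08]
    - [[0,-0.02,0.0],[0,0,0],0.08]
    - [[0,0,0],[0,0,0],0.08]

```text
time_s: 24.48
position: [0.3926, 0.0844, 0.1673]
tool_rot: [[0.009, 0.003, -1.0], [1.0, -0.0, 0.009], [-0.0, -1.0, -0.003]]
ft_force: [0.0, 0.2, -0.2]
grip_width: 0.0798
```

Run:
```python
from h import *
import pickle
o=pickle.load(open("o.pkl","rb"))
for n in("side","top"):
    s,p=snap(n,n+"8")
    c=p["image"][140:360,190:460,::-1]; cv2.imwrite(f"pics/{n}8z.png",cv2.resize(c,None,fx=2.9,fy=2.7))
    for t in ["plug","rake_head","timer","garlic","salt_cellar","mill","ramekin_1"]:
        for r in env.outline_of(t,p)[:1]:
            line=[t,round(r["conf"],2),r["pixel"]]
            if (n,t) in o: line.append(("was",np.argwhere(o[n,t]).mean(0).round(1),"now",np.argwhere(r["mask"]).mean(0).round(1)))
            else: line.append(np.round(at(p,r["pixel"][1],r["pixel"][0],.01),3))
            print(n,*line)
```

```text
t 24.48 pos [0.3926 0.0844 0.1673] xang 89.51 ydown [ 2.8e-03 -2.0e-04 -1.0e+00] F [ 0.01  0.2  -0.16] T [-0.01  0.04  0.01] w 0.0798
side plug 0.43 [237.7, 283.6] [0.536 0.095 0.01 ]
side timer 0.7 [199.6, 232.8] ('was', array([200.9, 233.5]), 'now', array([200.8, 233.2]))
side garlic 0.59 [319.3, 441.8] ('was', array([320.9, 445.7]), 'now', array([320.9, 445.5]))
side salt_cellar 0.87 [183.2, 337.5] ('was', array([183.8, 340.9]), 'now', array([184.1, 340.8]))
side mill 0.79 [180.6, 360.7] ('was', array([179.7, 361. ]), 'now', array([179.6, 360.8]))
side ramekin_1 0.63 [216.8, 376.7] ('was', array([216.6, 377.2]), 'now', array([216.5, 377.2]))
t 24.88 pos [0.3919 0.0844 0.1661] xang 89.51 ydown [-1.1e-03  1.0e-04 -1.0e+00] F [-0.13 -0.12 -0.82] T [-0.06 -0.01 -0.01] w 0.0799
top plug 0.51 [284.2, 280.5] [0.538 0.109 0.01 ]
top rake_head 0.88 [288.3, 294.4] [0.521 0.082 0.01 ]
top timer 0.77 [338.4, 192.8] ('was', array([339.7, 193.3]), 'now', array([339.7, 193.4]))
top garlic 0.55 [170.3, 432.6] ('was', array([169., 434.]), 'now', array([169.2, 433.7]))
top salt_cellar 0.94 [211.6, 219.1] ('was', array([209.3, 218.8]), 'now', array([209.9, 219.2]))
top mill 0.87 [201.4, 257.3] ('was', array([198.6, 258. ]), 'now', array([198.3, 258.4]))
top ramekin_1 0.67 [192.3, 304.9] ('was', array([190., 301.]), 'now', array([190. , 301.3]))
```

View pics/side8z.png

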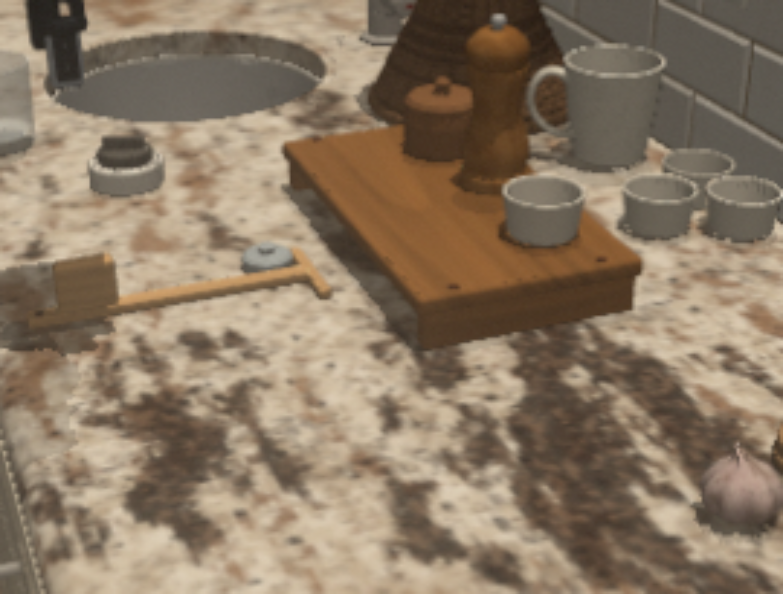

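View pics/top8z.png

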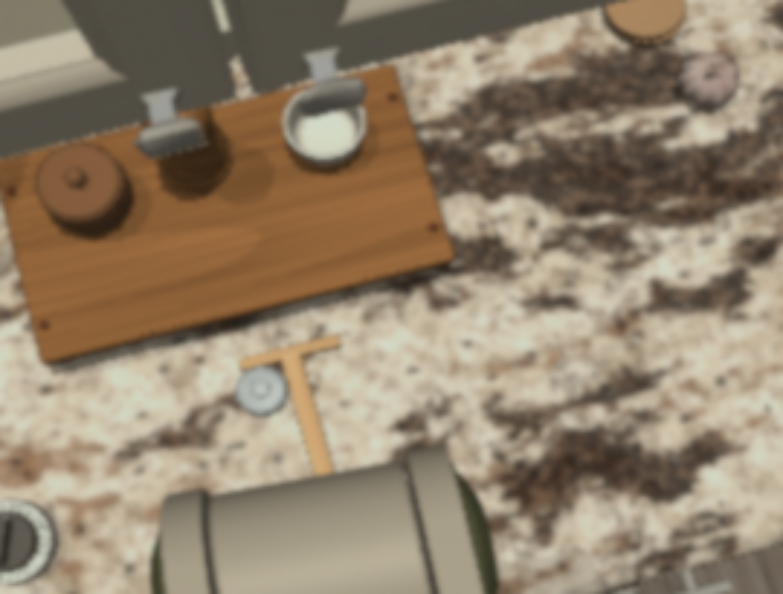

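The rake lies flat and released. The plug (side zoom (268,258), top zoom (262,390)) and the rake's head are clear of the shelf, and nothing else has moved. I'm handing in.

Run:
```python
from h import *
print(env.close_job()); st()
```

```text
the job is handed in; nothing more can be done
None
the job is handed in; nothing more can be done
```

The plug is out in front of the shelf, and the rake lies flat and released on the worktop with its head out too. I handed the job in at about 25 s of the 72 s allowed.

**What I did:** I gripped the rake by its block and slid it in along the worktop on the right side in 3 mm steps through the depths where the foot could stand. No contact force showed above the roughly 1 N noise, so I took the foot to be on the left. I put the head behind the plug, moved it left until the wrist torque showed the stick touching the plug, and dragged the plug out.

**Last checks:**
- **Plug:** its centre is at about x = 0.537, roughly 40 mm clear of the centre position at which it would be just out from under the front edge.
- **Rake:** the front of its head is about 25–30 mm clear of the shelf. In the side picture it lies flat, and the open gripper stood about 15 cm above it.
- **Other things:** the timer, garlic, salt cellar, mill and ramekin are within 0.6 px of where they started.

**Disagreements:**
- The shelf measured about 312 mm wide in the pictures instead of 320, and its mid-line differed by several millimetres between the two cameras. I allowed for this in the clearances.
- In the final check, the two cameras put the plug's sideways position about 14 mm apart, and the side camera's network missed the rake's head. The pictures show both clearly out.

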